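# Refit the hinge pin of a tortilla press

### The arm

A 6-joint arm with a two-finger parallel gripper is mounted at the origin on the work surface. World frame = base frame: x ahead of the robot, y to its left, z up, the work surface at z = 0. Lengths are in m, angles in rad, forces in N, time in s.
With the tool pointing down it reaches from about 0.425 to 0.925 m from the base axis. Payload 12.5 kg.
Tool frame: the origin (TCP) lies at the very end of the fingers, on their centre line; the grasp point (between the pads) lies 19 mm behind it; z points along the fingers, y is the line along which they close (so a half turn about z gives the same grasp; the last joint's range is limited). The gripper opens to 85 mm and grips with 20 to 120 N. Pads are 22 mm wide; open, the fingers measure 114 mm over their backs; the gripper's body (76 mm by 85 mm) begins 54 mm behind the grasp point. The pads swing forward as they close: fully open they stand 13 mm farther back than shut.
Start: joints at [-1.402, 0.491, 1.559, -0, 1.092, -0.106], TCP at [0.17, -0.602, 0.231] pointing down, gripper open.
Joint ranges: [-3.1, 3.1], [-0.84, 2.19], [0.05, 2.79], [-1.13, 4.28], [0.06, 2.93], [-2.69, 2.69]. Speed limits (rad/s): [2.22, 2.22, 2.79, 3.14, 3.14, 3.14].

### API

Orientations are given as a unit quaternion [w, x, y, z].
In Python, from cell import * gives the robot as it stands. Calls block until the motion is done:
- movep(position, orientation): joint-space move of the TCP to a pose.
- move_straight(position, rotation=None, rate=0.15, force_limit=None): straight line of the TCP; rotation=None keeps the orientation; rate is the mean speed in m/s. With force_limit (N) it stops when the force on the tool has changed by that much, and returns True; else False.
- set_joints(angles): joint-space move.
- release() and grab(force=None): open the fingers fully, or close them until they stop; force is the grip in N (None keeps the last).
- hold(seconds).
- ik(position, orientation): joint angles nearest the present ones, or None.
- camera(name): name is "scene" or "top"; returns (picture, depth): 420x560x3 uint8, red, green, blue; 420x560 float32, m along the optical axis (not along the pixel's ray), 0 where there is no reading.
- camera_model(name): a dict with "fov_y" (degrees; the focal length in pixels is half the picture's height over the tangent of half this angle, whatever the lens; pixels are square), "cx", "cy" (the principal point, pixels), "extrinsics" (4x4, takes a point from camera to world coordinates). Camera axes: x right, y up, looking along -z (the intrinsics and any distortion apply to the point x, -y, -z); pixel columns grow to the right and rows downward; lengths in m; the calibration is good to about 2 mm. A picture is of the moment at which its call begins. camera_model takes no time and is no camera call.
A pose or a line that the arm cannot do raises MotionError and nothing moves.
- hand_in(): hands the job in; it is judged then, once.
Readings, each from a call of its own:
- current_time(): time.
- current_q(): joint angles.
- current_dq(): joint speeds.
- current_joint_efforts(): joint torques, N m.
- current_tcp_pos(): TCP position.
- current_eef_rot(): TCP orientation.
- current_force(): force on the tool from outside, world axes, zero at the start.
- current_moment(): the same for the moment, N m.
- current_gripper_width(): finger opening in m.
- current_finger_force(): force on a finger pad.
Only numpy, scipy, OpenCV 4.12 (cv2) and the standard library are available. Lean on these libraries where they do the work, as an engineer would, in place of code of your own. Each camera call takes 0.05 s, during which the arm holds its last target. There are 200 camera calls.

### The job

The wooden tortilla press has been washed and its upper board laid back in place. Take the hinge pin from the drying rack, thread it nose first through the press's two cheeks, starting with the cheek on the rack's side, and push it fully home so that its collar rests against that cheek and its nose stands out beyond the other. Finish still gripping the pin there (do not let go: the split pin is fitted next), and leave the upper board, the mug, the mortar, the bowl and the chocolate whisk as they are.

Things in the scene. Friction and masses are not known exactly. Their poses are not given: they have to be found in the camera images.
- pin_grip (a point): Middle of the hinge pin's flat-sided wooden grip, 60 mm long, 20 wide, 22 high. x axis: along the rod to the nose; z up as it lies. One stiff piece, 120 g give or take a third, centre of mass 106 mm along +x. It lies level in one of the rack's two notches, rod axis 30 mm above the table; the grip overhangs the rack on the robot's side, free space around and below it.
- pin_collar (a point): Front face, on the rod axis, of the round steel collar (28 mm across, 5 mm thick) between grip and rod, 35 mm along x from pin_grip. This face comes to rest on the cheek. Axes as pin_grip.
- pin_nose (a point): Tip of the nose of the pin's straight steel rod, 283 mm along x from pin_grip. The rod is 12 mm in diameter and stands 248 mm out of the collar; its last 15 mm taper to 5 mm. Axes as pin_grip.
- press: Wooden tortilla press, fixed: square base, an upright cheek on either side at its hinge end (towards the robot), lever at its far end. Origin on the table under the middle of the hinge axis; y along that axis to the rack's side, x to the lever, z up. Cheeks: 22 mm thick, 98 mm high, outer faces 218 mm apart, from 22 mm before the axis to 90 mm behind; beside them bare table.
- near_bush (a point): Centre of the bore in the outer face of the cheek on the rack's side (109 mm along y from the press's origin, 70 mm above the table): the pin enters here, travelling level along -y. Both cheeks are bored right through on the hinge axis, with a brass bushing of 15 mm bore. Axes as the press.
- far_bush (a point): Centre of the bore in the outer face of the other cheek (-109 mm along y, 70 mm up): the nose comes out here. Axes as the press.
- leaf: Upper board of the press, 174 x 168 x 30 mm, 0.75 kg, lying loose on the base between the cheeks; origin under its centre. Its two iron strap eyes, 24 mm long with 17 mm bore, stand on the hinge axis just inside the cheeks (to within 1 mm), so the pin passes through them between the bushings.
- rack: Low wooden drying rack, fixed, 150 x 150 mm: two notched rails along its y axis at 65 mm either side of its centre, 33 mm high at the teeth and 24 mm in the notches; the notches lie 45 mm either side of the centre. Origin on the table under its centre. Rods lie in it along its x axis, grips towards the robot.
- whisk_mid (a point): Middle of the wooden chocolate whisk in the rack's other notch, 305 mm long, its 12 mm stick towards the robot, its carved head 28 mm thick at the far end. Bystander.
- mug: Clay mug, 76 mm across, 85 mm high. Bystander; origin under its centre.
- mortar: Round stone mortar with its pestle in it, 170 mm across, 97 mm high at the rim. Bystander; origin under its centre.
- bowl: Gourd bowl, 120 mm across, 50 mm high. Bystander; origin under its centre.

How it is judged:
By the outcome, as a careful person would: the job done as asked, in the order asked, and still so for the second after the job is handed in, while the arm keeps its last pose, push and grip.
It also fails if it takes over 42 s, if anything falls off the work surface, if the arm or the gripper's body presses on something with over 40 N, if the wrist force passes 120 N, or if a joint passes its speed limit or range.

## Working session

There is one attempt and no reset: what is moved stays moved. The work goes in short steps, each a Python script; the robot and the scene stay as the last script left them, time stands still between calls to the robot, and variables do not carry over. Pictures are saved under pics/ and viewed, at most 10 in all, crops included, and the job is handed in when it is done.

```bash
ls; mkdir -p pics
python3 - <<'E'
from cell import *
import numpy as np,cv2
for n in("scene","top"):
    p,d=camera(n); cv2.imwrite(f"pics/{n}0.png",cv2.cvtColor(p,cv2.COLOR_RGB2BGR)); np.save(f"{n}0.npy",d)
    print({k:(np.round(v,4).tolist() if k=="extrinsics" else v) for k,v in camera_model(n).items()},(d>0).mean())
print(current_eef_rot(),current_time())
E
```

```text
pics
{'fov_y': 45.33811693657034, 'cx': 285.73492101107996, 'cy': 210.2676908365124, 'extrinsics': [[0.5958, -0.4724, 0.6496, 1.5156], [0.8029, 0.3712, -0.4665, -0.7052], [-0.0208, 0.7994, 0.6004, 0.9539], [0.0, 0.0, 0.0, 1.0]]} 0.9959141156462585
{'fov_y': 49.610915449063164, 'cx': 278.7220761811566, 'cy': 213.24243242509567, 'extrinsics': [[0.0066, 0.9887, -0.1495, 0.2968], [-0.9999, 0.0054, -0.0086, 0.0071], [-0.0077, 0.1496, 0.9887, 1.5521], [0.0, 0.0, 0.0, 1.0]]} 0.9960501700680272
[-4.90015936e-04  9.90578247e-01  1.36947058e-01 -1.64425368e-05] 0.1
```

View pics/top0.png

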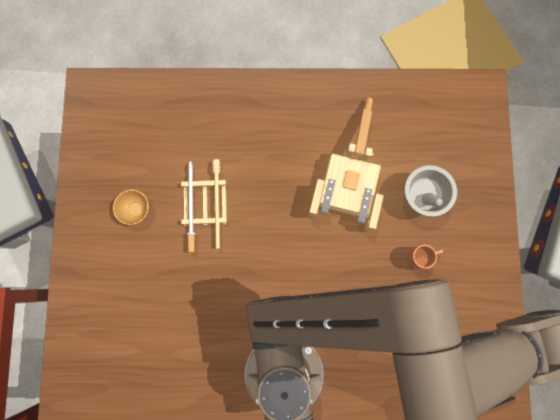

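View pics/scene0.png

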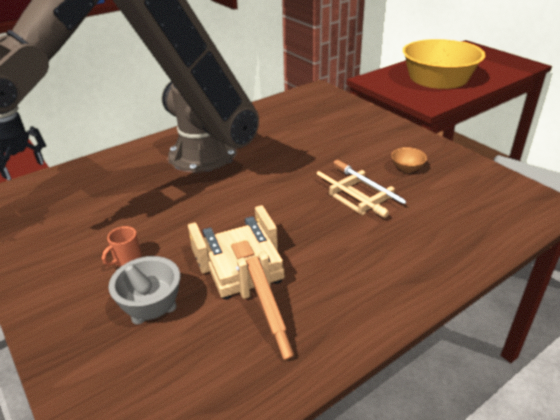

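```bash
cat > h.py <<'E'
import numpy as np,cv2
from cell import *
def K(n):
    m=camera_model(n); return 210/np.tan(np.radians(m["fov_y"])/2),m["cx"],m["cy"],np.array(m["extrinsics"])
def ray(n,u,v):
    f,cx,cy,E=K(n); return E[:3,3],E[:3,:3]@np.array([(u-cx)/f,-(v-cy)/f,-1])
def atz(n,u,v,z):
    o,r=ray(n,u,v); return o+r*(z-o[2])/r[2]
def proj(n,p):
    f,cx,cy,E=K(n); c=E[:3,:3].T@(np.asarray(p)-E[:3,3]); return np.array([cx-f*c[0]/c[2],cy+f*c[1]/c[2]])
def cloud(n,d):
    f,cx,cy,E=K(n); v,u=np.mgrid[:420,:560]
    return (np.stack([(u-cx)/f*d,-(v-cy)/f*d,-d],-1)@E[:3,:3].T)+E[:3,3]
def crop(n,img,u0,v0,w,h,s,name):
    c=cv2.resize(img[v0:v0+h,u0:u0+w],None,fx=s,fy=s,interpolation=cv2.INTER_CUBIC)
    cv2.imwrite("pics/"+name,c); return c
E
python3 - <<'E'
from h import *
t=cv2.imread("pics/top0.png"); s=cv2.imread("pics/scene0.png")
a=t[150:260,170:236]; b=t[135:245,296:396]
r=np.hstack([cv2.resize(a,None,fx=4.8,fy=4.8,interpolation=cv2.INTER_CUBIC),cv2.resize(b,None,fx=4.8,fy=4.8,interpolation=cv2.INTER_CUBIC)])
cv2.imwrite("pics/c1.png",r);print(r.shape)
crop("scene",s,180,150,240,150,3.3,"c2.png")
d=np.load("top0.npy");C=cloud("top",d)
print("table",[np.round(C[v,u],4) for v,u in((300,150),(120,250),(260,330),(130,450))])
print(np.round(C[200:206,186:198,2]*1000))
E
```

```text
(528, 797, 3)
table [array([2.339e-01, 4.518e-01, 1.000e-04]), array([0.8663, 0.125 , 0.0031]), array([ 0.3716, -0.1544,  0.0033]), array([ 0.8347, -0.586 , -0.0045])]
[[  1.   3.  -2.  34.  34.  39.  -0.   8.   4.  -5.   6.   6.]
 [  4.   3.  -4.  35.  32.  31.  -6.   2.   2. -11.   4.   1.]
 [  5.  -1.   1.  32.  36.  35.  -5.   3.  -3.  -3.  -1.  -8.]
 [  2.  -1.  -1.  32.  32.  31.   1.  -0.  -3.  -5.  -0.   0.]
 [  3.   1.  -0.  32.  37.  39.   1.   1.   0.  -3.   2.   4.]
 [  0.   0.  -2.  31.  35.  32.   6.   0.   3.  -1.  -4.  -3.]]
```

View pics/c1.png

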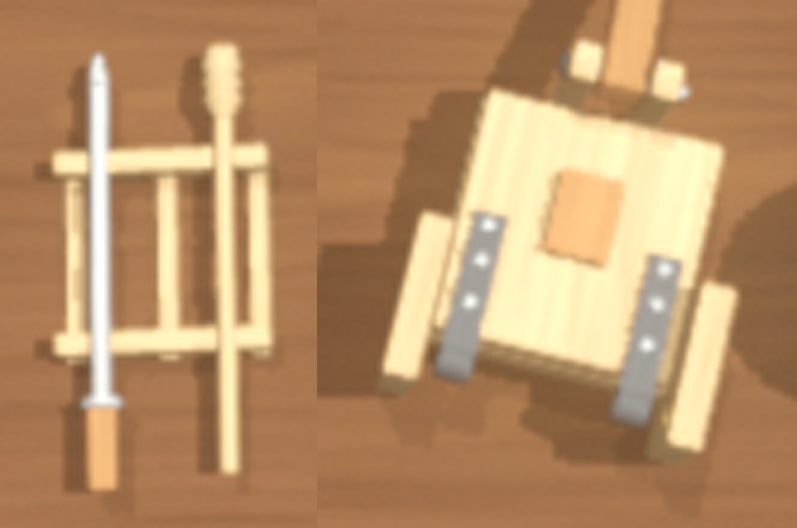

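View pics/c2.png

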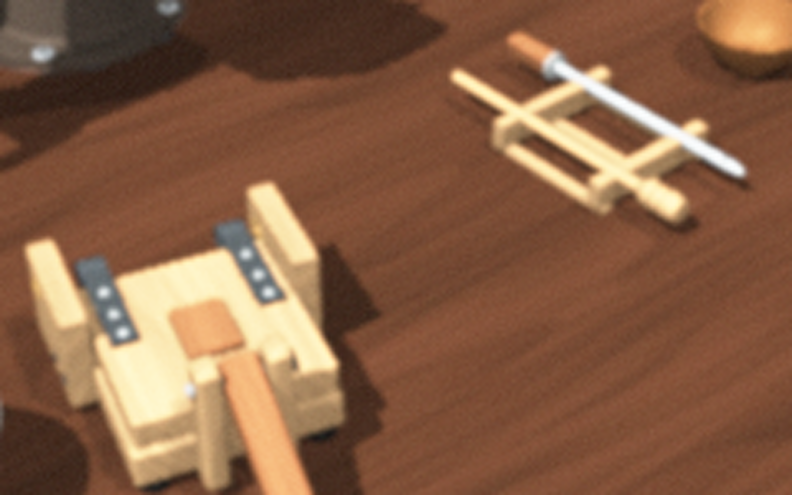

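```bash
cat > m.py <<'E'
from h import *
from scipy.optimize import least_squares
def A(x,y): return 170+(x+.5)/4.8-.5,150+(y+.5)/4.8-.5
def B(x,y): return 296+(x-316.8+.5)/4.8-.5,135+(y+.5)/4.8-.5
P={k:atz("top",*A(*p),.03) for k,p in dict(nose=(97,54),rodA=(98,90),rodB=(101.5,390)).items()}
P["collar"]=atz("top",*A(102,398),.03);P["gripend"]=atz("top",*A(102.5,490),.035);P["grip"]=atz("top",*A(102.3,446),.041)
for k,v in P.items(): print(k,np.round(v*1000,1))
print(np.linalg.norm(P["nose"]-P["collar"]),"248?")
d=P["nose"]-P["collar"];print("pin yaw",np.degrees(np.arctan2(d[1],d[0])))
# press: local(x,y) corner of cheek tops
loc=np.array([[90,109],[90,87],[-22,109],[-22,87],[90,-87],[90,-109],[-22,-87],[-22,-109]])/1000
pix=[(423,212),(451,220),(383,376),(413,382),(708,284),(737,292),(670,446),(702,453)]
W=np.array([atz("top",*B(*p),.098)[:2] for p in pix])
def T(q,l): c,s=np.cos(q[2]),np.sin(q[2]);return l@np.array([[c,s],[-s,c]])+q[:2]
r=least_squares(lambda q:(T(q,loc)-W).ravel(),[.6,-.17,0]);q=r.x
print("press",q,np.degrees(q[2]),"res mm",np.round(r.fun.reshape(-1,2)*1000,1))
print("bushes",T(q,np.array([[0,.109],[0,-.109]])))
for l in loc: print(np.round(proj("scene",[*T(q,l[None])[0],.098]),1),(np.round((proj("scene",[*T(q,l[None])[0],.098])-[180,150]+.5)*3.3-.5)))
for k in("nose","collar"): print(k,np.round((proj("scene",P[k])-[180,150]+.5)*3.3-.5))
E
python3 m.py
```

```text
nose [708.4 328.6  30. ]
rodA [681.8 326.9  30. ]
rodB [465.3 316.7  30. ]
collar [459.7 316.2  30. ]
gripend [394.8 312.5  35. ]
grip [425.  312.5  41. ]
0.24897941840804008 248?
pin yaw 2.8651329998110446
press [ 0.515602   -0.1913468  -0.24234136] -13.885137203141074 res mm [[-2.4  0. ]
 [-2.2 -2.3]
 [ 2.1 -0.8]
 [ 0.8 -1.9]
 [-0.4  2.4]
 [-0.3  0.5]
 [ 1.5  1. ]
 [ 0.8  1. ]]
bushes [[ 0.54175941 -0.08553192]
 [ 0.48944459 -0.29716169]]
[274.6 226.2] [313. 253.]
[267.1 228.3] [289. 260.]
[260.3 204.1] [266. 180.]
[253.1 205.9] [243. 186.]
[204.8 245.5] [ 83. 316.]
[196.6 247.8] [ 56. 324.]
[194.  221.3] [ 47. 236.]
[186.2 223.3] [ 22. 243.]
nose [741. 172.]
collar [553.  65.]
```

```bash
cat >> h.py <<'E'
from scipy.spatial.transform import Rotation as Rn
def down(psi):
    c,s=np.cos(psi),np.sin(psi)
    q=Rn.from_matrix(np.array([[c,s,0],[s,-c,0],[0,0,-1]])).as_quat(); return [q[3],q[0],q[1],q[2]]
def snap(tag):
    for n in("scene","top"):
        p,d=camera(n); cv2.imwrite(f"pics/{n}{tag}.png",cv2.cvtColor(p,cv2.COLOR_RGB2BGR)); np.save(f"{n}{tag}.npy",d)
E
python3 - <<'E'
from h import *
psi=np.radians(2.7+180); o=down(psi)
movep([.425,.314,.12],o); print(current_time(),current_q())
move_straight([.425,.314,.014],rate=.12)
grab(100); print(current_gripper_width(),current_finger_force(),current_force())
move_straight([.425,.314,.19],rate=.12); print(current_gripper_width(),current_force(),current_moment(),current_time())
yaw=-.2423; u=np.array([-np.sin(yaw),np.cos(yaw)]); near=np.array([.5418,-.0855])
g=near+u*(.283+.03)
movep([*g,.19],down(np.pi/2+yaw)); print(current_q(),current_tcp_pos(),current_time())
snap(1)
E
```

```text
3.4417 [ 5.10316646e-01  5.03328373e-01  1.91027442e+00 -2.47395354e-05
  7.27892073e-01 -1.10658800e+00]
0.018343747196302405 97.30322062969208 [-0.4477898   0.59231137 -0.1097866 ]
0.018582507143824624 [-0.47960267  0.43294306 -0.79944591] [-0.01732708  0.14777671 -0.00417334] 6.7083
[2.39795211e-01 5.72793375e-01 1.52758444e+00 7.09773137e-05
 1.04158629e+00 4.80511477e-01] [0.61658904 0.21861307 0.18981917] 8.125
```

Run:
```python
from h import *
# predicted level pin in both views
yaw=-.2423;u=np.array([-np.sin(yaw),np.cos(yaw),0]);g=np.array([*current_tcp_pos()[:2],.19+.016])
pts={"collar":g-.035*u,"nose":g-.283*u}
out=[]
for n,(u0,v0) in dict(scene=(210,80),top=(190,130)).items():
    t=cv2.imread(f"pics/{n}1.png")[v0:v0+140,u0:u0+190]
    out.append(cv2.resize(t,None,fx=4.2,fy=4.2,interpolation=cv2.INTER_CUBIC)[:295 if 0 else 588])
    for k,p in pts.items(): print(n,k,np.round((proj(n,p)-[u0,v0]+.5)*4.2-.5))
cv2.imwrite("pics/s1.png",out[0]);cv2.imwrite("pics/t1.png",out[1])
```

```text
scene collar [595. 315.]
scene nose [260. 396.]
top collar [146. 203.]
top nose [479. 285.]
```

View pics/s1.png

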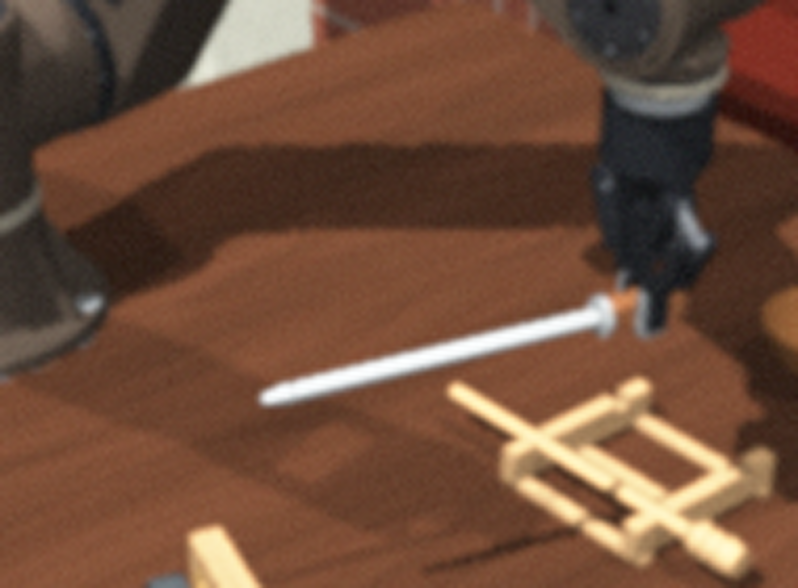

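View pics/t1.png

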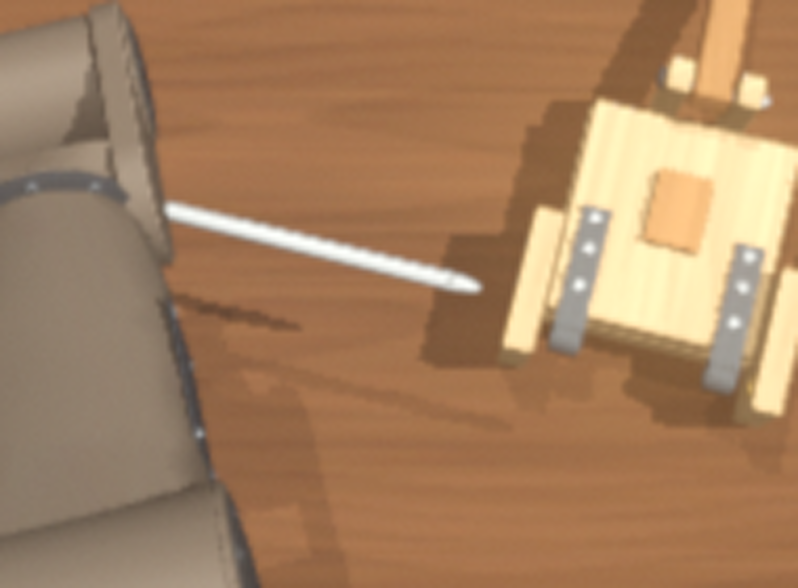

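```bash
cat >> h.py <<'E'
yaw=-.2423; u=np.array([-np.sin(yaw),np.cos(yaw),0]); xp=np.array([u[1],-u[0],0]); near=np.array([.5436,-.0842,.070-.016])
def at(depth,lat=0,dz=0): return near+u*(.283-depth)+xp*lat+[0,0,dz]
def st(tag=""):
    p=np.array(current_tcp_pos())-near; F=np.array(current_force())
    print(tag,"depth %.1f lat %.2f dz %.2f mm"%((.283-p@u)*1e3,p@xp*1e3,p[2]*1e3),"F axial(out) %.1f lat %.1f z %.1f"%(F@u,F@xp,F[2]),"M",np.round(current_moment(),2),"t",round(current_time(),2))
E
python3 - <<'E'
from h import *
st()
move_straight(at(-.03),rate=.15); st("down")
snap(2)
c=move_straight(at(.019),rate=.05,force_limit=5); st(c)
snap(3)
t=cv2.imread("pics/top2.png")
a=cv2.resize(cv2.imread("pics/top3.png")[170:240,280:380],None,fx=5.5,fy=5.5,interpolation=cv2.INTER_CUBIC)
b=cv2.resize(cv2.imread("pics/scene3.png")[180:260,180:320],None,fx=2.5,fy=2.5,interpolation=cv2.INTER_CUBIC)
im=np.zeros((a.shape[0]+b.shape[0],max(a.shape[1],b.shape[1]),3),np.uint8);im[:a.shape[0],:a.shape[1]]=a;im[a.shape[0]:,:b.shape[1]]=b
cv2.imwrite("pics/c3.png",im);print(im.shape)
E
```

```text
depth -28.6 lat -1.90 dz 136.02 mm F axial(out) 0.8 lat -0.1 z -1.2 M [ 0.18 -0.05 -0.02] t 8.22
down depth -30.2 lat 0.40 dz 0.91 mm F axial(out) -0.2 lat 0.3 z -0.4 M [ 0.13 -0.04 -0.03] t 9.28
False depth 18.8 lat -0.01 dz -0.01 mm F axial(out) 0.1 lat 0.7 z -1.4 M [ 0.03 -0.09  0.15] t 10.52
(585, 550, 3)
```

View pics/c3.png

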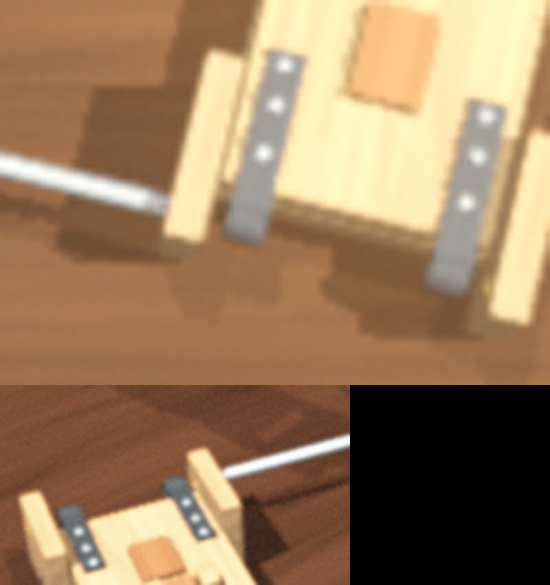

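Run:
```python
from h import *
c=move_straight(at(.026),rate=.05,force_limit=5); st(c)
for l,z in((.006,0),(-.006,0)):
    c=move_straight(at(.026,l,z),rate=.02,force_limit=2.5); st(("lat",l,c))
```

```text
False depth 26.4 lat 0.03 dz 0.00 mm F axial(out) -0.3 lat 0.8 z -0.9 M [-0.07 -0.1   0.18] t 10.91
('lat', 0.006, False) depth 26.0 lat 5.80 dz -0.12 mm F axial(out) 1.2 lat -1.6 z 0.1 M [ 0.08  0.22 -0.46] t 11.36
('lat', -0.006, True) depth 26.1 lat -0.65 dz -0.39 mm F axial(out) 0.7 lat 0.0 z -0.2 M [ 0.15 -0.18  0.16] t 11.77
```

Run:
```python
from h import *
for l in (0,.0015,.003,.0045,.006):
    move_straight(at(.026,l),rate=.03); hold(.1); st(l)
move_straight(at(.026,.003),rate=.03)
for z in (.002,.004,-.002,-.004):
    move_straight(at(.026,.003,z),rate=.03); hold(.1); st(("z",z))
move_straight(at(.026,.003),rate=.03);hold(.1);st()
```

```text
0 depth 26.0 lat 0.10 dz -0.13 mm F axial(out) -0.3 lat 0.3 z -1.4 M [ 0.13 -0.14  0.16] t 12.12
0.0015 depth 26.0 lat 1.44 dz -0.09 mm F axial(out) -0.1 lat 0.6 z -1.9 M [ 0.06 -0.08  0.04] t 12.47
0.003 depth 26.0 lat 3.01 dz -0.02 mm F axial(out) -0.8 lat -0.6 z -1.7 M [ 0.12 -0.06  0.05] t 12.82
0.0045 depth 26.0 lat 4.48 dz -0.01 mm F axial(out) 0.4 lat -1.3 z -1.4 M [ 0.15  0.09 -0.19] t 13.17
0.006 depth 26.0 lat 5.89 dz -0.04 mm F axial(out) 1.2 lat -2.0 z -0.8 M [ 0.03  0.25 -0.46] t 13.52
('z', 0.002) depth 26.0 lat 3.08 dz 2.07 mm F axial(out) 0.8 lat -0.2 z -1.8 M [ 0.13 -0.02 -0.01] t 14.12
('z', 0.004) depth 26.0 lat 3.02 dz 4.01 mm F axial(out) 0.1 lat 0.3 z -2.5 M [ 0.26 -0.03 -0.05] t 14.47
('z', -0.002) depth 26.1 lat 2.96 dz -2.06 mm F axial(out) -1.0 lat -0.9 z -0.8 M [-0.15  0.1  -0.07] t 14.92
('z', -0.004) depth 26.0 lat 2.97 dz -3.96 mm F axial(out) -0.2 lat 0.1 z 0.6 M [-0.28  0.2  -0.16] t 15.27
 depth 26.0 lat 3.02 dz 0.02 mm F axial(out) 0.4 lat -0.3 z -2.0 M [ 0.1  -0.06 -0.03] t 15.65
```

Run:
```python
from h import *
move_straight(at(.026,.0024,.001),rate=.03)
for d in (.06,.165,.19,.205):
    c=move_straight(at(d,.0024,.001),rate=.06,force_limit=4); st(c)
    if c: break
```

```text
False depth 60.0 lat 2.51 dz 1.08 mm F axial(out) 0.3 lat 0.6 z -1.2 M [ 0.17 -0.06 -0.02] t 16.62
False depth 164.8 lat 2.38 dz 0.98 mm F axial(out) -0.6 lat -0.0 z -2.1 M [ 0.11 -0.05  0.  ] t 18.52
False depth 190.3 lat 2.50 dz 1.04 mm F axial(out) -0.3 lat 0.2 z -1.8 M [ 0.11 -0.01 -0.04] t 19.08
False depth 205.3 lat 2.41 dz 1.00 mm F axial(out) 0.4 lat -0.2 z -1.0 M [ 0.15  0.01 -0.09] t 19.48
```

Run:
```python
from h import *
for d in (.22,.237):
    c=move_straight(at(d,.0024,.001),rate=.06,force_limit=5); st(c)
    if c: break
else:
    c=move_straight(at(.256,.0024,.001),rate=.03,force_limit=8); st(c); hold(.2); st(); snap(4)
    t=cv2.imread("pics/top4.png")[170:240,280:400];s=cv2.imread("pics/scene4.png")[170:270,165:325]
    cv2.imwrite("pics/c4.png",np.vstack([cv2.resize(t,(600,350),interpolation=cv2.INTER_CUBIC),cv2.resize(s,(400,250),interpolation=cv2.INTER_CUBIC)[:, :].copy() if 0 else np.pad(cv2.resize(s,(400,250),interpolation=cv2.INTER_CUBIC),((0,0),(0,200),(0,0)))]))
```

```text
False depth 220.4 lat 2.44 dz 1.02 mm F axial(out) -0.2 lat -0.4 z -2.0 M [ 0.13 -0.04  0.02] t 19.88
False depth 237.4 lat 2.42 dz 1.01 mm F axial(out) -0.3 lat -0.7 z -1.4 M [ 0.15  0.02 -0.  ] t 20.32
True depth 248.9 lat 2.28 dz 0.71 mm F axial(out) 4.3 lat 1.3 z -0.4 M [ 0.69 -0.36  0.02] t 20.78
 depth 248.9 lat 2.13 dz 0.50 mm F axial(out) 2.9 lat 1.5 z -1.1 M [ 0.47 -0.3   0.03] t 20.98
```

View pics/c4.png

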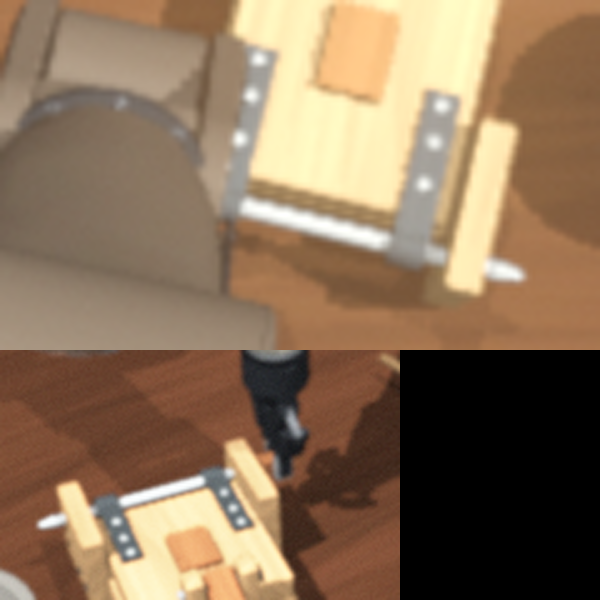

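Run:
```python
from h import *
c=move_straight(at(.2535,.0022,.0008),rate=.015,force_limit=12); st(c); hold(.5); st(); print(current_gripper_width(),current_finger_force())
```

```text
True depth 248.9 lat 1.96 dz 0.18 mm F axial(out) 2.5 lat 0.7 z 0.3 M [ 0.42 -0.19  0.02] t 21.29
 depth 248.9 lat 1.80 dz -0.05 mm F axial(out) 0.7 lat 0.2 z -0.9 M [ 0.26 -0.08 -0.01] t 21.79
0.018549815327773132 98.30128446221352
```

Run:
```python
from h import *
for d in (.2493,.2499):
    move_straight(at(d,.0018,0),rate=.01); hold(.3); st(d); 
hold(.7); st(); print(current_gripper_width())
```

```text
0.2493 depth 249.0 lat 1.83 dz -0.02 mm F axial(out) 6.2 lat 1.6 z -1.0 M [ 0.83 -0.3   0.03] t 22.34
0.2499 depth 249.0 lat 1.80 dz -0.05 mm F axial(out) 9.9 lat -0.1 z -1.9 M [ 1.6  -0.56 -0.02] t 22.89
 depth 249.0 lat 1.78 dz -0.05 mm F axial(out) 10.0 lat 0.2 z -1.4 M [ 1.59 -0.55 -0.05] t 23.59
0.018598689520319643
```

The collar is seated on the cheek: a steady 10 N push moves it no deeper.

```bash
python3 -c "
from cell import *
print(hand_in())"
```

```text
the job is handed in; nothing more can be done
None
```

The hinge pin is threaded through both cheeks and strap eyes, with its collar seated on the rack-side cheek and its nose about 30 mm out beyond the other; I handed the job in at about 24 s, still gripping it with a steady 10 N push, with no sign in the pictures that the leaf shifted and no move made near the bystanders.

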